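# Fill the tube tray and hold it against the sprung fence

## Task

Fill the two empty cells of the wooden coin-tube tray with spare tubes from the rubber mat, upright and fully down, and leave the third spare standing on the mat. Then, with the fingers on the tray's near long side, push the filled tray flat against the brass sprung fence and hold it there so that the fence takes a steady 10 newtons or so (it has then sprung back about 10 mm, its pointer midway between the two ridges; never push it to the end of its travel), so that I can screw it down: finish while still pushing, do not let go. Leave the gauge, punch block, loupe base and red flips where they are.

Things in the scene. Friction and masses are not known exactly. Their poses are not given: they have to be found in the camera images.
- fixture: Fastening fixture, fixed to the shelf: a dark steel block 50 x 250 x 40 mm (x, y, z) that carries the brass sprung fence on its robot side. Origin on the shelf surface, 5 mm behind (+x of) the robot-side face of the block, z up; x points away from the robot, square to the fence's face: the direction in which the tray is pushed; y runs along the fence. Its position and yaw vary.
- fence (a joint): Travel of the sprung fence along the fixture's +x, in m: 0 at rest, hard stop at 0.022. The spring has no preload and gives 1000 N/m, so 0.010 is 10 N. At the fixture's +y end a thin steel pointer on the fence moves along an aluminium plate (14 mm wide, 30 mm high) with two dark ridges, at 7 and 13 mm of travel: midway between them is right.
- fence_face (a point): Centre of the flat robot-side face of the brass fence bar (250 mm long, from 2 to 35 mm above the shelf); moves with the fence. At rest it lies 50 mm before the fixture's origin (at fixture x = -0.050).
- tray: Loose wooden tray, 20 to 45 mm short of the fence, up to 0.1 rad off square. 46 (x) x 210 (y) x 30 mm tall; five square cells in a row along y, 36 mm inside, 41 mm apart, walls 5 mm, floor 4 mm, 26 mm deep; any two are empty. Origin: centre of the underside; x points to the fence, push on the -x long side. Filled about 0.5 kg: its friction adds a few N to the push, so judge by the fence's travel.
- mat: Fixed black rubber mat, 90 x 240 mm, 4 mm thick, left or right of the tray, with three spare tubes standing in a row along its length (its y), about 80 mm apart. Origin: centre of its underside.
- gauge: Bystander: brass coin thickness gauge with a round knob, on a dark base 110 x 70 mm, 60 mm tall, about 130 mm long with the knob, on the side of the tray opposite the mat. Leave alone. Origin: centre of the underside.
- punch_block: Bystander: iron punch block 70 x 70 x 45 mm, far left. Leave alone. Origin: centre of the underside.
- loupe_base: Bystander: white ceramic loupe base, round, 84 mm diameter, 64 mm tall, far right. Leave alone. Origin: centre of the underside.
- flips: Bystander: stack of three red coin flip holders, 55 x 55 mm, 21 mm tall, on the robot's side of the tray, left of centre. Leave alone. Origin: centre of the underside.
- cell0 (a point): Centre of the inner floor of tray cell 0 (cell 0 at the tray's -y end, cell 4 at its +y end), 4 mm above the tray's underside; a tube's origin lies here when it is seated.
- cell1 (a point): Centre of the inner floor of tray cell 1 (cell 0 at the tray's -y end, cell 4 at its +y end), 4 mm above the tray's underside; a tube's origin lies here when it is seated.
- cell2 (a point): Centre of the inner floor of tray cell 2 (cell 0 at the tray's -y end, cell 4 at its +y end), 4 mm above the tray's underside; a tube's origin lies here when it is seated.
- cell3 (a point): Centre of the inner floor of tray cell 3 (cell 0 at the tray's -y end, cell 4 at its +y end), 4 mm above the tray's underside; a tube's origin lies here when it is seated.
- cell4 (a point): Centre of the inner floor of tray cell 4 (cell 0 at the tray's -y end, cell 4 at its +y end), 4 mm above the tray's underside; a tube's origin lies here when it is seated.
- tube0: Coin tube, upright round cylinder 30 mm diameter, 65 mm tall, 50 g, white plastic with a grey cap on the top 16 mm (same diameter). One of six alike; may be in a tray cell or a spare on the mat: see where it stands. Origin: centre of its underside, z up its axis.
- tube1: Coin tube, upright round cylinder 30 mm diameter, 65 mm tall, 50 g, white plastic with a grey cap on the top 16 mm (same diameter). One of six alike; may be in a tray cell or a spare on the mat: see where it stands. Origin: centre of its underside, z up its axis.
- tube2: Coin tube, upright round cylinder 30 mm diameter, 65 mm tall, 50 g, white plastic with a grey cap on the top 16 mm (same diameter). One of six alike; may be in a tray cell or a spare on the mat: see where it stands. Origin: centre of its underside, z up its axis.
- tube3: Coin tube, upright round cylinder 30 mm diameter, 65 mm tall, 50 g, white plastic with a grey cap on the top 16 mm (same diameter). One of six alike; may be in a tray cell or a spare on the mat: see where it stands. Origin: centre of its underside, z up its axis.
- tube4: Coin tube, upright round cylinder 30 mm diameter, 65 mm tall, 50 g, white plastic with a grey cap on the top 16 mm (same diameter). One of six alike; may be in a tray cell or a spare on the mat: see where it stands. Origin: centre of its underside, z up its axis.
- tube5: Coin tube, upright round cylinder 30 mm diameter, 65 mm tall, 50 g, white plastic with a grey cap on the top 16 mm (same diameter). One of six alike; may be in a tray cell or a spare on the mat: see where it stands. Origin: centre of its underside, z up its axis.
Things that resemble listed ones, but are neither listed nor needed, are in the scene too. What is shaped like the tube3 but orange or purple is not meant.

How it is judged:
By the outcome, as a careful person would: the job done as asked, in the order asked, and still so for the second after the job is handed in, while the arm keeps its last pose, push and grip.
It also fails if it takes over 72 s, if anything falls off the work surface, if the arm or the gripper's body presses on something with over 40 N, if the wrist force passes 120 N, or if a joint passes its speed limit or range.

## Robot

A 6-joint arm with a two-finger parallel gripper is mounted at the origin on the work surface. World frame = base frame: x ahead of the robot, y to its left, z up, the work surface at z = 0. Lengths are in m, angles in degrees, forces in N, time in s.
With the tool pointing down it reaches from about 0.4 to 0.825 m from the base axis. Payload 7 kg.
Tool frame: the origin (TCP) lies midway between the tips of the shut fingers; the grasp point (between the pads) lies r.grasp_offset behind it (r.grasp_offset is the distance from the TCP to the grasp point, in m); z points along the fingers, y is the direction in which the jaws open and shut (so a half turn about z gives the same grasp; the last joint's range is limited). The gripper opens to 88 mm and grips with 3 to 60 N. Pads are 19 mm wide; open, the fingers measure 130 mm over their backs; the gripper's body (78 mm by 193 mm) begins 47 mm behind the grasp point.
Start: joints at [-46.576, 20.546, 0.682, 0, -70.136, -16.507], TCP at [0.306, -0.602, 0.227] pointing down, gripper open.
Joint ranges: [-176.03, 176.03], [-82.01, 121.73], [-58.28, 71.71], [-173.87, 95.51], [-174.79, -0.11], [-173.66, 173.66]. Speed limits (degrees/s): [136.94, 136.94, 172.46, 180, 180, 180].

## Interface

Orientations are given as [roll, pitch, yaw] about the fixed x, y, z axes, in that order (R = Rz(yaw) Ry(pitch) Rx(roll)).
In Python, from plant import status, imaging, r gives the robot as it stands.
- The arm moves only by the tool apply_moves, never from a script. Its argument "moves" is a list of rows, each a list of 6 numbers: the shift along the tool's x, y, z in units of 200 mm (1.0 is 200 mm), then the turn, a rotation vector about the tool's x, y, z in units of 90 degrees (1.0 is 90 degrees). In form: [[tx, ty, tz, rx, ry, rz], ...]. A call has 1 to 12 rows; each row is the pose to reach, as a shift and turn from the pose measured when the call began, along the tool's axes at that moment; what a row does not reach only later rows make up. A row lasts 1/8 s, in which the tool goes at most 62.5 mm and 10.7 degrees, less where a joint would pass 70% of its speed; a pose out of reach is approached as far as the arm can. A call with a number of a shift or a turn outside -1 to 1 is refused whole. A call with a gripper value outside its range is refused whole. "hand" is the closure, from -1 (fully open) to 1 (shut), set as the call begins (left out, the last holds). The fingers move at their own pace and stop on an object; "grip_force" is the grip in N (left out, the last holds). Time passes only in rows, so rows that repeat a pose let the fingers close. It gives the time, the measured TCP pose, the force and the opening at its end, in the units of the state.
- status.get_state(): the state, without advancing time (a new reading comes with each control period).
- imaging.capture(name): name is "scene" or "top"; returns (picture, depth): 420x560x3 uint8, blue, green, red; 420x560 float32, m along the optical axis (not along the pixel's ray), 0 where there is no reading.
- imaging.camera_info(name): a dict with "fx", "fy", "cx", "cy" (pixels), "k1" (the pictures are not rectified: a ray, as slopes to the right and down, at radius r is drawn at 1 + k1 r^2 times it, then the intrinsics apply), "T" (4x4, takes a point from camera to world coordinates). Camera axes: x right, y up, looking along -z (the intrinsics and any distortion apply to the point x, -y, -z); pixel columns grow to the right and rows downward; lengths in m; the calibration is good to about 2 mm. A picture is of the moment at which its call begins. camera_info takes no time and is no camera call.
- r.close_job(): hands the job in, once; it reports no verdict.
The state is a dict: "time_s": time; "joints": joint angles; "qd": joint speeds; "joint_torque": joint torques, N m; "tcp_pos": TCP position; "eef_rot": TCP orientation; "contact_force": force on the tool from outside, world axes, zero at the start; "moment": the same for the moment, N m; "gripper_width": finger opening in m.
Only numpy, scipy, OpenCV 4.12 (cv2) and the standard library are available. Lean on these libraries where they do the work, as an engineer would, in place of code of your own. Each camera call takes 0.05 s, during which the arm holds its last target.

## Working session

There is one attempt and no reset: what is moved stays moved. The work goes in short steps, Python scripts to look and compute and a tool call to move; the robot and the scene stay as the last step left them, time stands still between calls to the robot, and variables do not carry over. Pictures are saved under pics/ and viewed, and the job is handed in when it is done.

Besides the shell and the picture viewer there is one more tool, called in YAML: its name, and indented under it one key for each argument. apply_moves: Moves the arm, as the interface text tells. Its arguments: {"type":"object","properties":{"moves":{"type":"array","items":{"type":"array","items":{"type":"number"}}},"hand":{"type":"number"},"grip_force":{"type":"number"}},"required":["moves"]}

```bash
ls; mkdir -p pics; python3 - <<'E'
from plant import status, imaging, r
import cv2,numpy as np
print(status.get_state()); print(r.grasp_offset)
for n in ("scene","top"):
    p,d=imaging.capture(n); cv2.imwrite(f"pics/{n}0.png",p); np.save(f"pics/{n}0.npy",d)
    print(imaging.camera_info(n))
E
```

```text
pics
{'time_s': 0.0, 'joints': array([-4.65770267e+01,  2.05902550e+01,  6.34619054e-01, -1.85297755e-02,
       -7.01355631e+01, -1.65054712e+01]), 'qd': array([ 0.00607165,  0.00103138, -0.05792985, -0.04287852,  0.03242952,
        0.01424598]), 'joint_torque': array([ 6.93874408e-04, -5.82723820e+01,  2.93064505e+01,  6.99728027e+00,
        7.11413290e-03, -1.39850308e-04]), 'tcp_pos': array([ 0.30531642, -0.60146757,  0.22564743]), 'eef_rot': array([ 1.79907610e+02, -9.21108187e-03, -1.53088801e+02]), 'contact_force': array([-0.36456963,  0.47084105, -0.41804539]), 'moment': array([ 0.01048402, -0.09538431, -0.02966646]), 'gripper_width': 0.087710714549859}
0.0188
{'fx': 512.5729234099754, 'fy': 512.5729234099754, 'cx': 275.18495544572943, 'cy': 209.04568223757903, 'k1': -0.08118516377362735, 'T': array([[-0.32600026, -0.63874935,  0.69693837,  1.28717741],
       [ 0.94528023, -0.2303857 ,  0.23101453,  0.23673558],
       [ 0.01300425,  0.73411286,  0.67890293,  0.78213707],
       [ 0.        ,  0.        ,  0.        ,  1.        ]])}
{'fx': 495.03484312846155, 'fy': 495.03484312846155, 'cx': 289.5144213669234, 'cy': 214.8846430118885, 'k1': -0.020630509696722754, 'T': array([[-0.00630938,  0.998211  , -0.05945574,  0.47364363],
       [-0.99980188, -0.00517464,  0.01922017,  0.01360758],
       [ 0.01887813,  0.05956523,  0.99804589,  1.2767631 ],
       [ 0.        ,  0.        ,  0.        ,  1.        ]])}
```

View pics/scene0.png

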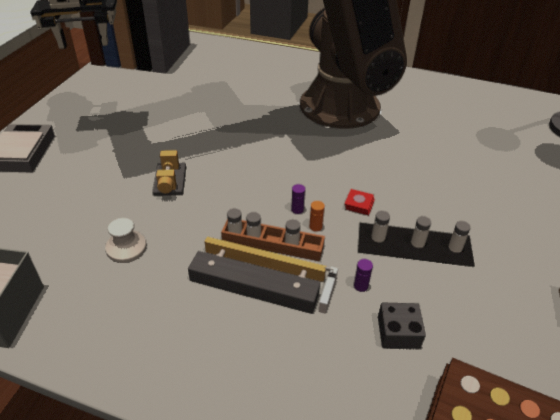

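View pics/top0.png

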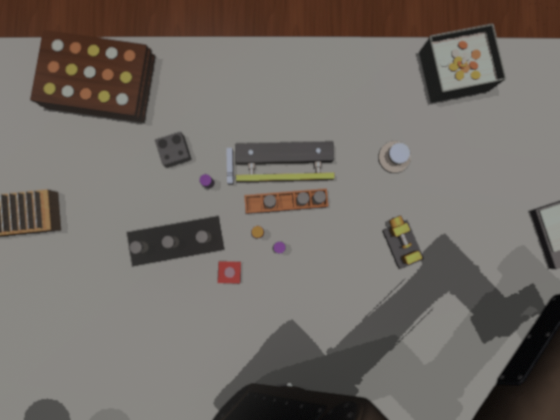

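The tray has cells 3 (fourth, between the tubes) and 4 or similar to settle; I'll enlarge to measure.

```bash
cat > h.py <<'E'
import numpy as np, cv2
from plant import status, imaging, r
def ray(ci,u,v):
    K=np.array([[ci['fx'],0,ci['cx']],[0,ci['fy'],ci['cy']],[0,0,1.]])
    p=cv2.undistortPoints(np.array([[[u,v]]],float),K,np.array([ci['k1'],0,0,0,0.]))[0,0]
    d=ci['T'][:3,:3]@np.array([p[0],-p[1],-1.]); return ci['T'][:3,3],d
def at(n,u,v,z):
    o,d=ray(imaging.camera_info(n),u,v); return o+d*(z-o[2])/d[2]
def proj(n,P):
    ci=imaging.camera_info(n);P=np.atleast_2d(P)
    c=(np.linalg.inv(ci['T'])@np.c_[P,np.ones(len(P))].T)[:3].T
    x=c[:,0]/-c[:,2];y=-c[:,1]/-c[:,2];k=1+ci['k1']*(x*x+y*y)
    return np.c_[ci['cx']+ci['fx']*x*k,ci['cy']+ci['fy']*y*k]
def crop(img,u0,v0,u1,v1,s,name):
    c=cv2.resize(img[v0:v1,u0:u1],None,fx=s,fy=s,interpolation=cv2.INTER_CUBIC)
    for u in range((u0+9)//10*10,u1,10):
        cv2.putText(c,str(u),(int((u-u0)*s),10),0,.35,(0,255,255),1); cv2.line(c,(int((u-u0+.5)*s),12),(int((u-u0+.5)*s),16),(0,255,255),1)
    for v in range((v0+9)//10*10,v1,10):
        cv2.putText(c,str(v),(0,int((v-v0+.5)*s)),0,.35,(0,255,255),1)
    cv2.imwrite('pics/'+name,c)
E
python3 - <<'E'
from h import *
t=cv2.imread('pics/top0.png');s=cv2.imread('pics/scene0.png')
crop(t,220,135,350,225,6,'c1.png');crop(t,120,195,300,295,4.4,'c2.png');crop(s,180,180,350,310,4.6,'c3.png')
E
```

```text
(no output)
```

View pics/c1.png

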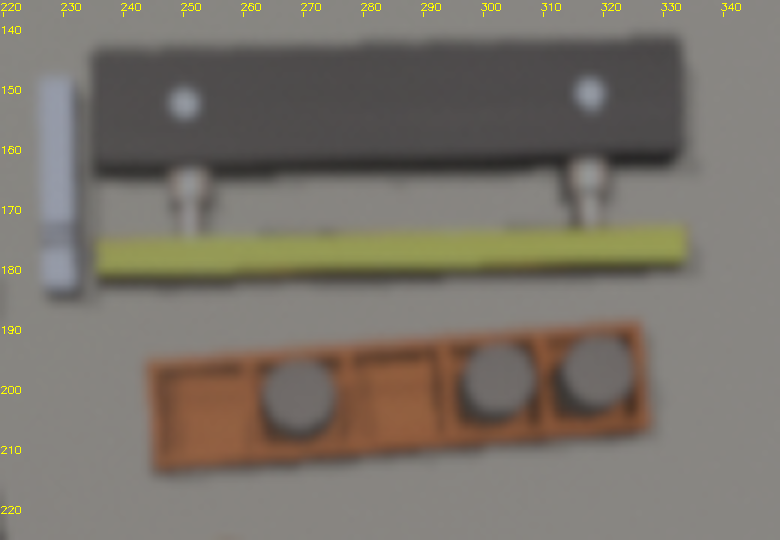

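View pics/c2.png

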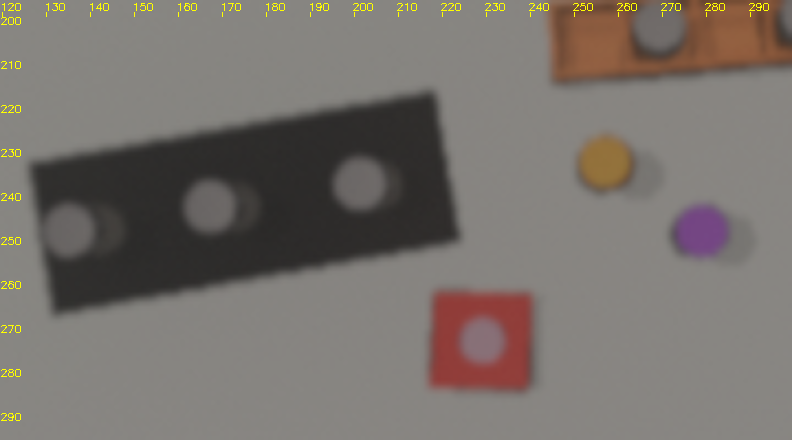

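View pics/c3.png

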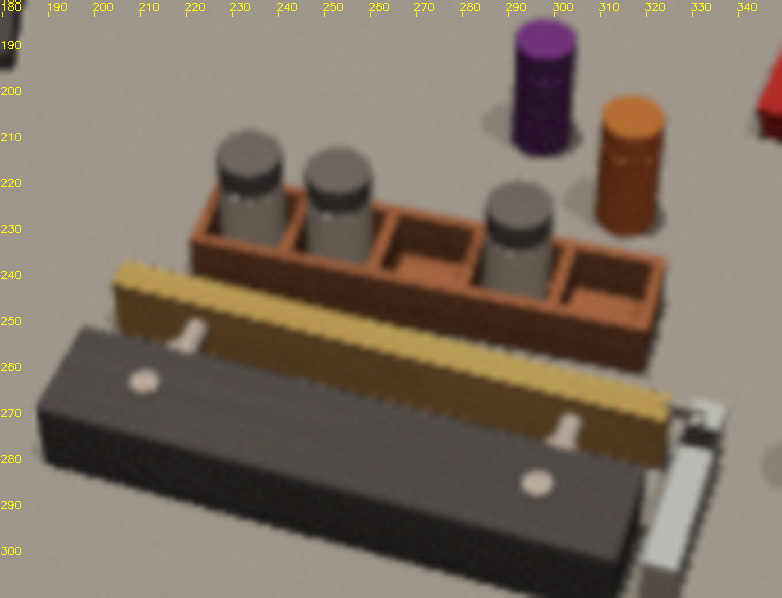

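```bash
python3 - <<'E'
from h import *
np.set_printoptions(precision=4,suppress=True)
pt={}
for n,(u,v,z) in dict(trTL=(244,194.5,.03),trTR=(326.2,188.2,.03),trBL=(245.3,213.2,.03),trBR=(327.8,206.5,.03),fL=(235.5,180.5,.035),fR=(334,178.5,.035),
 s0=(134.95,246.8,.069),s1=(167.2,241.3,.069),s2=(201.1,236.1,.069),org=(256.9,231.3,.065),pur=(278.8,247,.065),t3=(269.3,200.3,.069),t1=(302.5,197.7,.069),t0=(319.2,196.2,.069),pur2=(206,181,.065)).items():
    p=at('top',u,v,z);pt[n]=p;print(n,p[:2],z)
for n,(u,v,z) in dict(trTL=(320.4,251.2,.03),trBL=(324.1,236,.03),trTR=(221.2,231.7,.03)).items(): print('scene',n,at('scene',u,v,z)[:2])
print(np.degrees(np.arctan2(*(pt['fL']-pt['fR'])[[1,0]]))-90,np.degrees(np.arctan2(*(pt['trTL']-pt['trTR'])[[1,0]]))-90,np.degrees(np.arctan2(*(pt['trBL']-pt['trBR'])[[1,0]]))-90)
# depth of caps
d=np.load('pics/top0.npy')
for n in('s0','s1','s2','t3'): 
    q=proj('top',pt[n])[0].round().astype(int);print(d[q[1]-1:q[1]+2,q[0]-1:q[0]+2].mean())
s=cv2.imread('pics/scene0.png');crop(s,345,200,485,270,5.5,'c4.png')
E
```

```text
trTL [0.6001 0.1043] 0.03
trTR [ 0.6152 -0.1039] 0.03
trBL [0.5527 0.101 ] 0.03
trBR [ 0.5687 -0.1074] 0.03
fL [0.6351 0.1253] 0.035
fR [ 0.6392 -0.1234] 0.035
s0 [0.47   0.3659] 0.069
s1 [0.4829 0.2879] 0.069
s2 [0.495  0.2057] 0.069
org [0.506  0.0703] 0.065
pur [0.4674 0.0169] 0.065
t3 [0.5816 0.0396] 0.069
t1 [ 0.5876 -0.0417] 0.069
t0 [ 0.5911 -0.0828] 0.069
pur2 [0.6303 0.1949] 0.065
scene trTL [0.6013 0.1057]
scene trBL [0.558  0.1017]
scene trTR [ 0.6178 -0.1015]
0.9497586123508057 4.156512711163131 4.367193853371205
1.1977843
1.1997575
1.2022934
1.210902
```

View pics/c4.png

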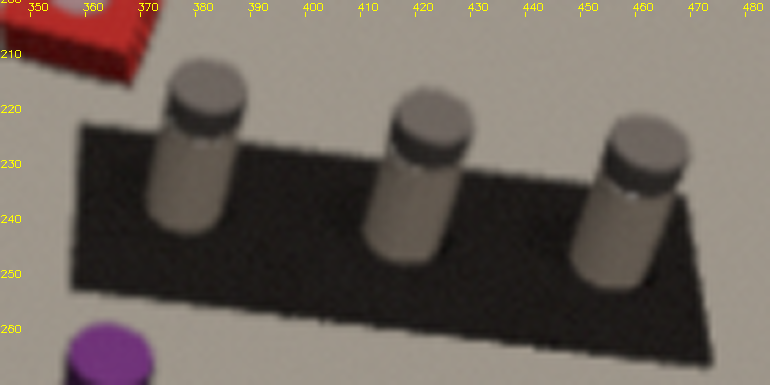

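Cells 2 and 4 are empty (crop c1: centres at about 287,199 and 254,204). The spares' caps are at top (135,247), (167,241) and (201,236), and orange and purple decoys stand in front of the tray at (257,231) and (279,247). Next I write a move planner.

```bash
cat >> h.py <<'E'
from scipy.spatial.transform import Rotation as Ro
def plan(x,y,z,yaw,pos=None,eul=None,rows=None):
    st=status.get_state(); p=st['tcp_pos'] if pos is None else pos; e=st['eef_rot'] if eul is None else eul
    R=Ro.from_euler('xyz',e,degrees=True); G=Ro.from_euler('xyz',[180,0,yaw],degrees=True)
    d=R.inv().apply(np.array([x,y,z])-p)/.2; w=(R.inv()*G).as_rotvec(degrees=True)/90
    print('from',np.round(p,4),np.round(e,2),'row',np.round(d,4),np.round(w,4),'dist',round(np.linalg.norm(d)*.2,4),'min rows',np.linalg.norm(d)*.2/.0625,np.linalg.norm(w)*90/10.7)
    return d,w
E
python3 - <<'E'
from h import *
for n,u,v in(('s2',382.1,215),('s1',423,220.4),('s0',462.3,225.1)): print(n,at('scene',u,v,.069)[:2])
plan(.495,.206,.2,-81.1)
E
```

```text
s2 [0.4980181  0.20502148]
s1 [0.48550122 0.28686951]
s0 [0.47208397 0.36481741]
from [ 0.3053 -0.6015  0.2257] [ 1.7992e+02 -1.0000e-02 -1.5309e+02] row [-2.6731  3.1708  0.1328] [ 9.000e-04  5.000e-04 -7.999e-01] dist 0.8299 min rows 13.277997232111435 6.727788416575672
```

apply_moves:
  moves:
    - [-0.8, 0.95, 0.04, 0, 0, -0.27]
    - [-0.8, 0.95, 0.04, 0, 0, -0.27]
    - [-0.8, 0.95, 0.04, 0, 0, -0.27]
    - [-0.8, 0.95, 0.04, 0, 0, -0.27]
    - [-0.8, 0.95, 0.04, 0, 0, -0.27]
  hand: -1
  grip_force: 15

```text
time_s: 0.72
tcp_pos: [0.3626, -0.3563, 0.2183]
eef_rot: [179.9, 0.1, -128.5]
contact_force: [0.4, -1.1, 0.7]
gripper_width: 0.0877
```

```bash
python3 -c "
from h import *
plan(.4965,.2053,.2,-81.1)"
```

```text
from [ 0.3626 -0.3563  0.2183] [ 1.7994e+02  7.0000e-02 -1.2852e+02] row [-2.6136  1.2252  0.096 ] [ 3.000e-04  1.100e-03 -5.269e-01] dist 0.5776 min rows 9.242039884311339 4.432071262614978
```

apply_moves:
  moves:
    - [-1, 0.47, 0.04, 0, 0, -0.2]
    - [-1, 0.47, 0.04, 0, 0, -0.2]
    - [-1, 0.47, 0.04, 0, 0, -0.2]
    - [-1, 0.47, 0.04, 0, 0, -0.2]
    - [-1, 0.47, 0.04, 0, 0, -0.2]

```text
time_s: 1.35
tcp_pos: [0.4142, -0.1398, 0.2106]
eef_rot: [180.0, 0.1, -110.3]
contact_force: [-0.2, -0.3, 0.4]
gripper_width: 0.0877
```

```bash
python3 -c "
from h import *
plan(.4965,.2053,.2,-81.1)"
```

```text
from [ 0.4142 -0.1398  0.2106] [ 1.7997e+02  1.0000e-01 -1.1034e+02] row [-1.7608  0.2141  0.0563] [ 0.      0.0011 -0.3249] dist 0.3549 min rows 5.67898041175552 2.732646936446509
```

apply_moves:
  moves:
    - [-0.9, 0.11, 0.03, 0, 0, -0.32]
    - [-0.9, 0.11, 0.03, 0, 0, -0.32]
    - [-0.9, 0.11, 0.03, 0, 0, -0.32]
    - [-0.9, 0.11, 0.03, 0, 0, -0.32]

```text
time_s: 1.85
tcp_pos: [0.4573, 0.0386, 0.2046]
eef_rot: [180.0, 0.1, -81.3]
contact_force: [-0.6, -0.1, -0.8]
gripper_width: 0.0881
```

```bash
python3 -c "
from h import *
plan(.4965,.2053,.14,-81.1)"
```

```text
from [0.4573 0.0386 0.2046] [ 1.800e+02  8.000e-02 -8.128e+01] row [-0.7935 -0.3201  0.3241] [ 0.      0.0009 -0.002 ] dist 0.183 min rows 2.927924929289569 0.018375361129554086
```

apply_moves:
  moves:
    - [-0.7935, -0.32, 0.32, 0, 0.001, -0.002]
    - [-0.7935, -0.32, 0.32, 0, 0.001, -0.002]
    - [-0.7935, -0.32, 0.32, 0, 0.001, -0.002]
    - [-0.7935, -0.32, 0.32, 0, 0.001, -0.002]
    - [-0.7935, -0.32, 0.32, 0, 0.001, -0.002]
    - [-0.7935, -0.32, 0.32, 0, 0.001, -0.002]

```text
time_s: 2.6
tcp_pos: [0.4968, 0.2038, 0.1413]
eef_rot: [-180.0, 0.0, -81.2]
contact_force: [0.4, -0.3, 0.2]
gripper_width: 0.0874
```

```bash
python3 -c "
from h import *
plan(.4965,.2053,.037,-81.1)
p,d=imaging.capture('scene');crop(p,330,100,490,270,3.5,'d1.png')
p,d=imaging.capture('top');crop(p,120,180,300,300,4.4,'d2.png')"
```

```text
from [0.4968 0.2038 0.1413] [-1.7997e+02  1.0000e-02 -8.1210e+01] row [-7.600e-03  4.000e-04  5.217e-01] [-0.0003  0.0001 -0.0012] dist 0.1044 min rows 1.6696891609681304 0.010424395539852738
```

View pics/d1.png

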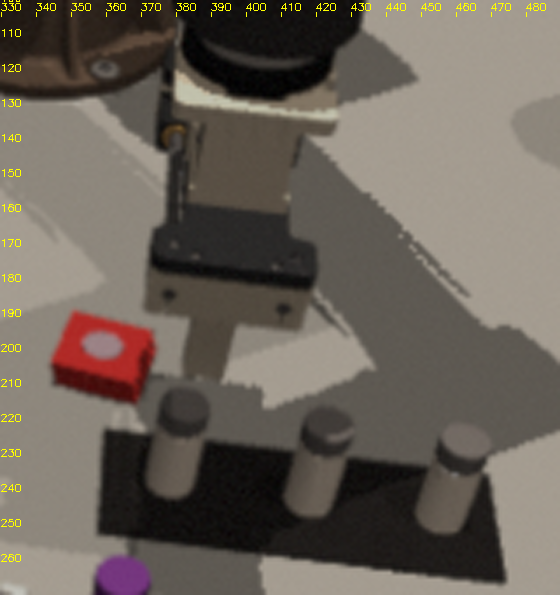

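View pics/d2.png

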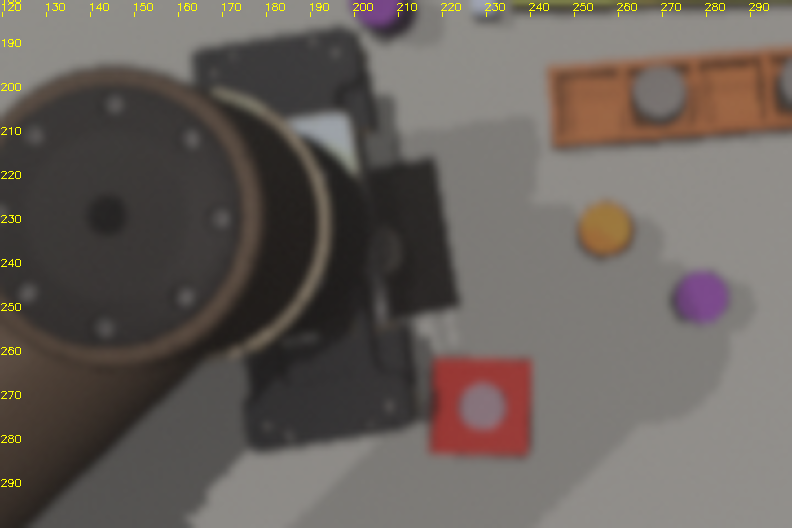

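The open jaws straddle the tube nearest the tray, and flips at (228,272) clear the fingers. Descending.

apply_moves:
  moves:
    - [-0.0076, 0, 0.18, 0, 0, 0]
    - [-0.0076, 0, 0.36, 0, 0, 0]
    - [-0.0076, 0, 0.5, 0, 0, 0]
    - [-0.0076, 0, 0.522, 0, 0, 0]
    - [-0.0076, 0, 0.522, 0, 0, 0]

```text
time_s: 3.32
tcp_pos: [0.4971, 0.2057, 0.038]
eef_rot: [-179.9, 0.0, -81.2]
contact_force: [0.6, 0.3, 0.8]
gripper_width: 0.0876
```

apply_moves:
  moves:
    - [0, 0, 0, 0, 0, 0]
    - [0, 0, 0, 0, 0, 0]
    - [0, 0, 0, 0, 0, 0]
    - [0, 0, 0, 0, 0, 0]
    - [0, 0, 0, 0, 0, 0]
    - [0, 0, 0, 0, 0, 0]
    - [0, 0, 0, 0, 0, 0]
  hand: 1
  grip_force: 15

```text
time_s: 4.2
tcp_pos: [0.497, 0.2057, 0.0379]
eef_rot: [-179.9, 0.0, -81.2]
contact_force: [-0.6, 0.3, -0.2]
gripper_width: 0.0298
```

apply_moves:
  moves:
    - [0, 0, -0.2, 0, 0, 0]
    - [0, 0, -0.4, 0, 0, 0]
    - [0, 0, -0.6, 0, 0, 0]
    - [0, 0, -0.6, 0, 0, 0]
    - [0, 0, -0.6, 0, 0, 0]

```text
time_s: 4.82
tcp_pos: [0.4964, 0.2054, 0.1575]
eef_rot: [-179.9, 0.0, -81.2]
contact_force: [-0.7, 0.2, -1.2]
gripper_width: 0.0297
```

```bash
python3 -c "
from h import *
print(status.get_state()['gripper_width'])
plan(.579,.0813,.13,-85.8)"
```

```text
0.02970685137227793
from [0.4964 0.2054 0.1575] [-1.7994e+02  5.0000e-02 -8.1210e+01] row [ 0.6763 -0.3132  0.1373] [-0.0007  0.0005  0.051 ] dist 0.1516 min rows 2.4251260097786984 0.4286168587421202
```

apply_moves:
  moves:
    - [0.15, -0.07, 0.05, 0, 0, 0.02]
    - [0.35, -0.16, 0.1, 0, 0, 0.03]
    - [0.55, -0.25, 0.137, 0, 0, 0.051]
    - [0.6763, -0.3132, 0.137, 0, 0, 0.051]
    - [0.6763, -0.3132, 0.137, 0, 0, 0.051]
    - [0.6763, -0.3132, 0.137, 0, 0, 0.051]
    - [0.6763, -0.3132, 0.137, 0, 0, 0.051]

```text
time_s: 5.7
tcp_pos: [0.5784, 0.0819, 0.1297]
eef_rot: [-180.0, 0.0, -85.8]
contact_force: [-0.5, -0.5, 0.1]
gripper_width: 0.0297
```

```bash
python3 -c "
from h import *
plan(.579,.0813,.038,-85.8)
p,d=imaging.capture('scene');crop(p,210,160,350,270,5,'e1.png')"
```

```text
from [0.5784 0.0819 0.1297] [-1.7998e+02  4.0000e-02 -8.5750e+01] row [ 0.0035 -0.0023  0.4587] [-0.0003  0.0005  0.0005] dist 0.0917 min rows 1.467776447481178 0.006317571513840007
```

View pics/e1.png

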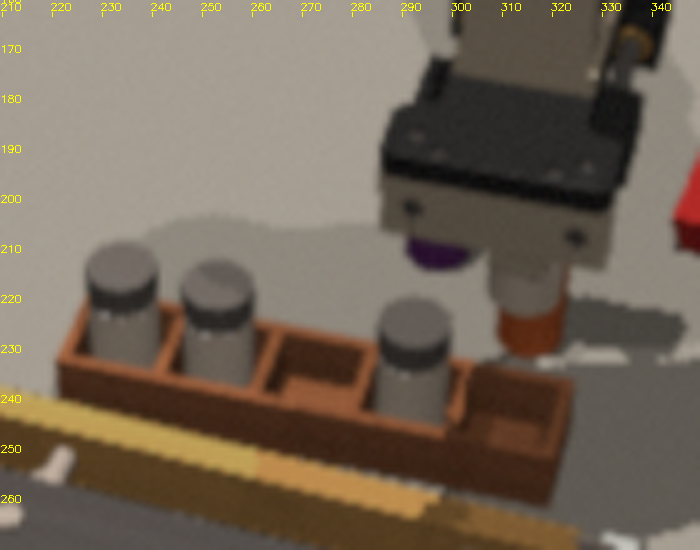

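```bash
python3 -c "
from h import *
print(proj('scene',[[.5784,.0819,.1297],[.5784,.0819,.097],[.5784,.0819,.162],[.6,.08,.13]]))
p,d=imaging.capture('scene');crop(p,270,140,350,240,8,'e2.png')"
```

```text
[[315.32698129 204.07333295]
 [314.21295087 216.5459857 ]
 [316.47420557 191.18370528]
 [311.2270022  211.02399993]]
```

View pics/e2.png

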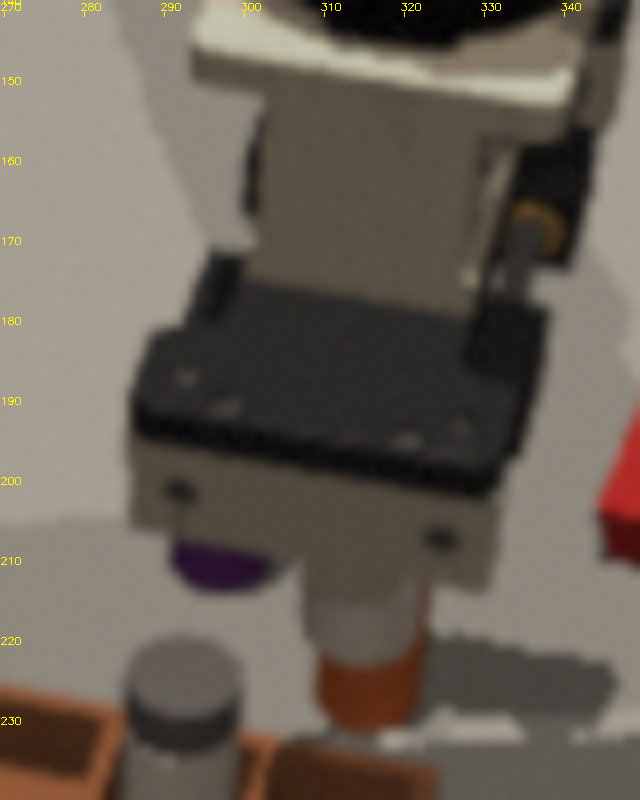

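The held tube's underside shows at about (314,217), matching the prediction. I'll lower it slowly and watch the force.

apply_moves:
  moves:
    - [0.0035, -0.0023, 0.15, 0, 0, 0]
    - [0.0035, -0.0023, 0.27, 0, 0, 0]
    - [0.0035, -0.0023, 0.32, 0, 0, 0]
    - [0.0035, -0.0023, 0.35, 0, 0, 0]
    - [0.0035, -0.0023, 0.38, 0, 0, 0]
    - [0.0035, -0.0023, 0.38, 0, 0, 0]

```text
time_s: 6.55
tcp_pos: [0.5793, 0.0814, 0.0542]
eef_rot: [-179.9, 0.1, -85.7]
contact_force: [0.5, 0.1, -1.3]
gripper_width: 0.0299
```

```bash
python3 -c "
from h import *
plan(.579,.0813,.038,-85.8)
p,d=imaging.capture('scene');crop(p,210,160,350,270,5,'e3.png')
p,d=imaging.capture('top');crop(p,200,140,350,240,5,'e4.png')"
```

```text
from [0.5793 0.0814 0.0542] [-1.7994e+02  5.0000e-02 -8.5740e+01] row [0.0007 0.0015 0.0808] [-0.0007  0.0006  0.0007] dist 0.0162 min rows 0.2584960251274758 0.009627357536870176
```

View pics/e3.png

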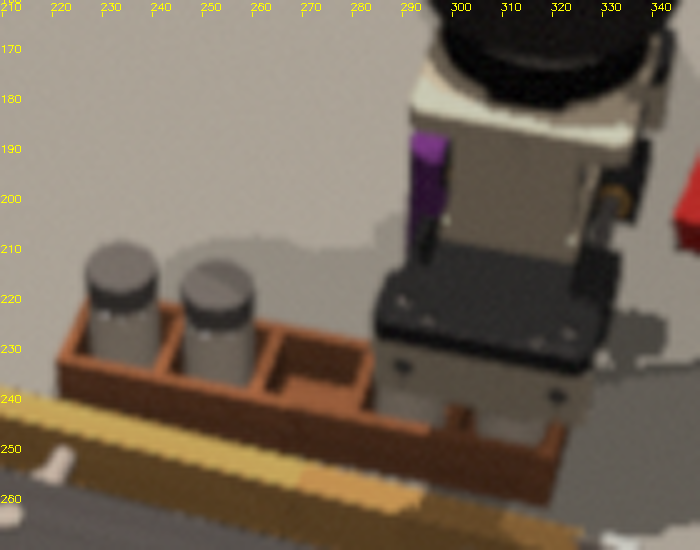

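View pics/e4.png

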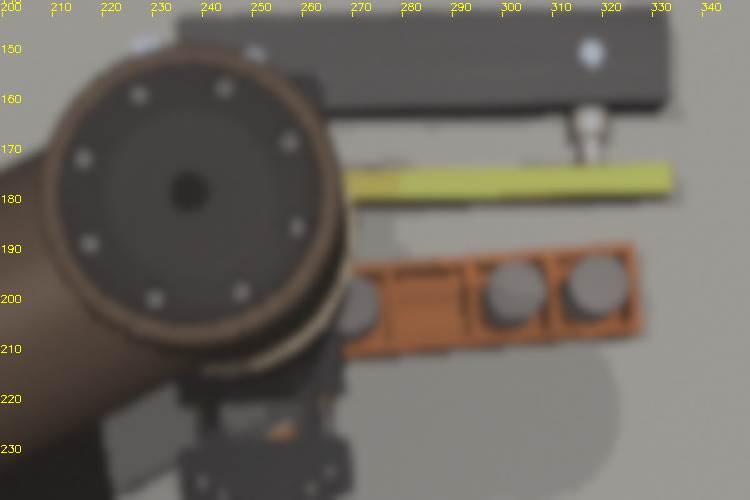

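The tube has entered cell 4 (e3, 310,246) with no contact force. Lowering the rest.

apply_moves:
  moves:
    - [0.0007, 0.0015, 0.03, 0, 0, 0]
    - [0.0007, 0.0015, 0.055, 0, 0, 0]
    - [0.0007, 0.0015, 0.075, 0, 0, 0]
    - [0.0007, 0.0015, 0.08, 0, 0, 0]
    - [0.0007, 0.0015, 0.08, 0, 0, 0]

```text
time_s: 7.28
tcp_pos: [0.5793, 0.0813, 0.0384]
eef_rot: [-179.9, 0.1, -85.7]
contact_force: [0.3, -0.3, -0.3]
gripper_width: 0.0298
```

Release to about 50 mm only (fence and orange tube are near), then rise.

apply_moves:
  moves:
    - [0, 0, 0, 0, 0, 0]
    - [0, 0, 0, 0, 0, 0]
    - [0, 0, 0, 0, 0, 0]
    - [0, 0, 0, 0, 0, 0]
  hand: -0.15

```text
time_s: 7.78
tcp_pos: [0.5793, 0.0814, 0.0385]
eef_rot: [-179.9, 0.1, -85.7]
contact_force: [-0.5, -0.5, 0.4]
gripper_width: 0.0504
```

apply_moves:
  moves:
    - [0, 0, -0.1, 0, 0, 0]
    - [0, 0, -0.3, 0, 0, 0]
    - [0, 0, -0.55, 0, 0, 0]
    - [0, 0, -0.55, 0, 0, 0]
    - [0, 0, -0.55, 0, 0, 0]

```text
time_s: 8.4
tcp_pos: [0.5789, 0.0812, 0.1485]
eef_rot: [-179.9, 0.1, -85.7]
contact_force: [-0.2, 0.1, 0.1]
gripper_width: 0.0502
```

```bash
python3 -c "
from h import *
plan(.484,.2874,.145,-81.1)
p,d=imaging.capture('scene');crop(p,210,160,350,270,5,'f1.png')"
```

```text
from [0.5789 0.0812 0.1485] [-1.7989e+02  9.0000e-02 -8.5750e+01] row [-1.0631  0.3966  0.0185] [-0.0012  0.001  -0.0517] dist 0.227 min rows 3.6314238540677026 0.43474726591161666
```

View pics/f1.png

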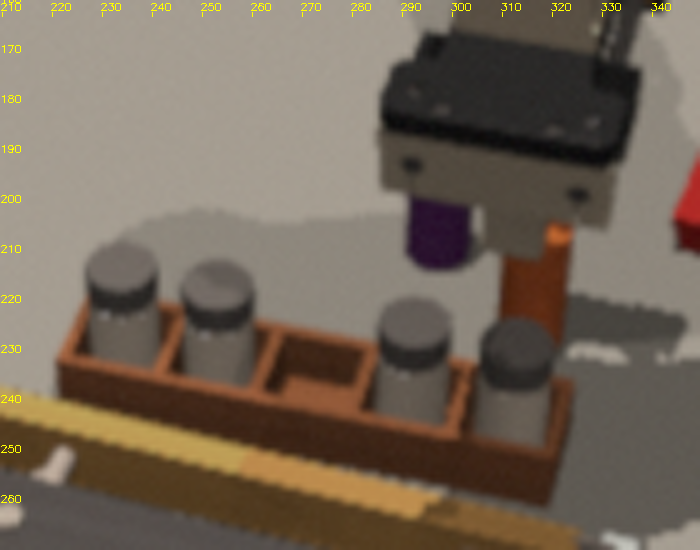

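Tube seated upright in cell 4 (cap at 311,228, level with the neighbours). Now the next spare.

apply_moves:
  moves:
    - [-0.3, 0.1, 0.01, 0, 0, -0.02]
    - [-0.6, 0.2, 0.01, 0, 0, -0.04]
    - [-0.9, 0.32, 0.01, 0, 0, -0.052]
    - [-0.99, 0.37, 0.018, 0, 0, -0.052]
    - [-0.99, 0.37, 0.018, 0, 0, -0.052]
    - [-0.99, 0.37, 0.018, 0, 0, -0.052]
  hand: -1

```text
time_s: 9.2
tcp_pos: [0.4898, 0.2724, 0.1435]
eef_rot: [180.0, -0.0, -81.1]
contact_force: [-0.2, 0.6, -0.3]
gripper_width: 0.0877
```

```bash
python3 -c "
from h import *
plan(.484,.2874,.038,-81.1)"
```

```text
from [0.4898 0.2724 0.1435] [ 1.7996e+02 -1.0000e-02 -8.1060e+01] row [-0.0788  0.0167  0.5274] [ 0.0005 -0.0001  0.0004] dist 0.1067 min rows 1.707253434386129 0.005653129265310441
```

apply_moves:
  moves:
    - [-0.079, 0.0167, 0.05, 0, 0, 0]
    - [-0.079, 0.0167, 0.15, 0, 0, 0]
    - [-0.079, 0.0167, 0.3, 0, 0, 0]
    - [-0.079, 0.0167, 0.45, 0, 0, 0]
    - [-0.079, 0.0167, 0.527, 0, 0, 0]
    - [-0.079, 0.0167, 0.527, 0, 0, 0]

```text
time_s: 9.95
tcp_pos: [0.4836, 0.2867, 0.0369]
eef_rot: [179.8, -0.1, -81.1]
contact_force: [0.2, -0.1, -1.0]
gripper_width: 0.0877
```

apply_moves:
  moves:
    - [0, 0, 0, 0, 0, 0]
    - [0, 0, 0, 0, 0, 0]
    - [0, 0, 0, 0, 0, 0]
    - [0, 0, 0, 0, 0, 0]
    - [0, 0, 0, 0, 0, 0]
    - [0, 0, 0, 0, 0, 0]
    - [0, 0, 0, 0, 0, 0]
  hand: 1

```text
time_s: 10.82
tcp_pos: [0.4836, 0.2867, 0.0369]
eef_rot: [179.8, -0.1, -81.1]
contact_force: [0.5, -0.1, 0.4]
gripper_width: 0.0297
```

apply_moves:
  moves:
    - [0, 0, -0.2, 0, 0, 0]
    - [0, 0, -0.4, 0, 0, 0]
    - [0, 0, -0.6, 0, 0, 0]
    - [0, 0, -0.6, 0, 0, 0]
    - [0, 0, -0.6, 0, 0, 0]

```text
time_s: 11.45
tcp_pos: [0.4835, 0.2867, 0.1564]
eef_rot: [179.8, -0.1, -81.1]
contact_force: [0.2, -0.5, -1.4]
gripper_width: 0.0301
```

```bash
python3 -c "
from h import *
plan(.5853,-.0003,.14,-85.8)"
```

```text
from [0.4835 0.2867 0.1564] [ 1.7981e+02 -1.1000e-01 -8.1110e+01] row [ 1.4963 -0.2816  0.084 ] [ 0.0021 -0.0013  0.0521] dist 0.305 min rows 4.879676898828321 0.4384705903805899
```

apply_moves:
  moves:
    - [0.2, -0.04, 0.02, 0, 0, 0.02]
    - [0.5, -0.1, 0.04, 0, 0, 0.04]
    - [0.8, -0.15, 0.05, 0, 0, 0.052]
    - [0.99, -0.187, 0.056, 0, 0, 0.052]
    - [0.99, -0.187, 0.056, 0, 0, 0.052]

```text
time_s: 12.08
tcp_pos: [0.5505, 0.094, 0.1436]
eef_rot: [179.6, -0.2, -86.0]
contact_force: [0.2, 0.3, -0.3]
gripper_width: 0.0293
```

```bash
python3 -c "
from h import *
plan(.5853,-.0003,.125,-85.8)"
```

```text
from [0.5505 0.094  0.1436] [179.63  -0.2  -86.01] row [ 0.4823 -0.1414  0.0938] [ 0.0041 -0.0022 -0.0023] dist 0.1022 min rows 1.635971837250586 0.04355982274666752
```

apply_moves:
  moves:
    - [0.2, -0.06, 0.03, 0.002, -0.001, -0.001]
    - [0.4, -0.12, 0.06, 0.004, -0.002, -0.002]
    - [0.482, -0.141, 0.094, 0.004, -0.002, -0.002]
    - [0.482, -0.141, 0.094, 0.004, -0.002, -0.002]
    - [0.482, -0.141, 0.094, 0.004, -0.002, -0.002]

```text
time_s: 12.7
tcp_pos: [0.5849, 0.0005, 0.1246]
eef_rot: [180.0, -0.0, -85.8]
contact_force: [-0.4, 0.8, -0.4]
gripper_width: 0.0299
```

```bash
python3 -c "
from h import *
plan(.5853,-.0003,.053,-85.8)
p,d=imaging.capture('scene');crop(p,210,160,350,270,5,'g1.png')"
```

```text
from [5.849e-01 5.000e-04 1.246e-01] [ 1.7995e+02 -3.0000e-02 -8.5800e+01] row [ 0.0041 -0.0019  0.3579] [ 0.0005 -0.0003  0.    ] dist 0.0716 min rows 1.1453448788070586 0.005203655880499527
```

View pics/g1.png

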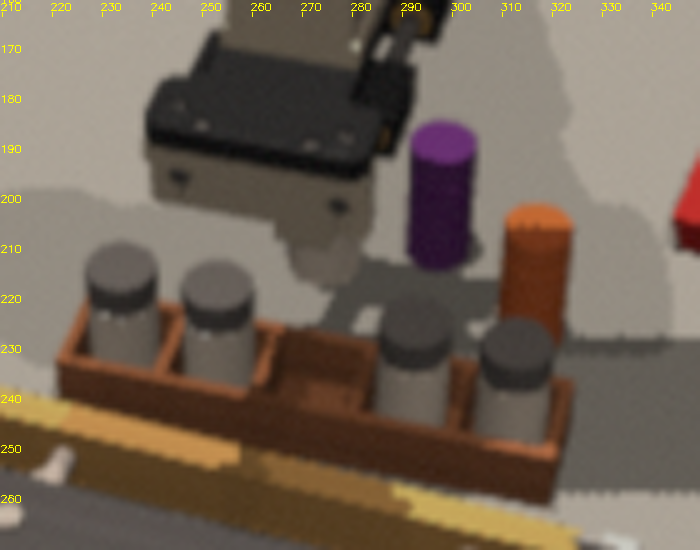

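The tube is above cell 2 (its bottom at 273,213). Descending to just inside the cell.

apply_moves:
  moves:
    - [0.004, -0.002, 0.1, 0, 0, 0]
    - [0.004, -0.002, 0.2, 0, 0, 0]
    - [0.004, -0.002, 0.26, 0, 0, 0]
    - [0.004, -0.002, 0.3, 0, 0, 0]
    - [0.004, -0.002, 0.33, 0, 0, 0]
    - [0.004, -0.002, 0.358, 0, 0, 0]
    - [0.004, -0.002, 0.358, 0, 0, 0]

```text
time_s: 13.62
tcp_pos: [0.5854, -0.0002, 0.0531]
eef_rot: [180.0, -0.0, -85.8]
contact_force: [-0.7, 0.3, -0.7]
gripper_width: 0.0298
```

```bash
python3 -c "
from h import *
plan(.5853,-.0003,.0372,-85.8)"
```

```text
from [ 5.854e-01 -2.000e-04  5.310e-02] [ 1.7996e+02 -2.0000e-02 -8.5780e+01] row [0.0007 0.0004 0.0793] [ 0.0004 -0.0003  0.0002] dist 0.0159 min rows 0.2538518366452443 0.0046491458627141175
```

apply_moves:
  moves:
    - [0, 0, 0.03, 0, 0, 0]
    - [0, 0, 0.055, 0, 0, 0]
    - [0, 0, 0.072, 0, 0, 0]
    - [0, 0, 0.079, 0, 0, 0]
    - [0, 0, 0.079, 0, 0, 0]

```text
time_s: 14.25
tcp_pos: [0.5854, -0.0001, 0.0372]
eef_rot: [180.0, -0.0, -85.8]
contact_force: [-0.9, -1.0, 0.5]
gripper_width: 0.0295
```

apply_moves:
  moves:
    - [0, 0, 0, 0, 0, 0]
    - [0, 0, 0, 0, 0, 0]
    - [0, 0, 0, 0, 0, 0]
    - [0, 0, 0, 0, 0, 0]
  hand: -0.15

```text
time_s: 14.75
tcp_pos: [0.5854, -0.0001, 0.0373]
eef_rot: [180.0, -0.0, -85.8]
contact_force: [0.0, -0.0, 0.1]
gripper_width: 0.05
```

apply_moves:
  moves:
    - [0, 0, -0.1, 0, 0, 0]
    - [0, 0, -0.3, 0, 0, 0]
    - [0, 0, -0.55, 0, 0, 0]
    - [0, 0, -0.7, 0, 0, 0]
    - [0, 0, -0.7, 0, 0, 0]

```text
time_s: 15.38
tcp_pos: [0.5871, 0.0003, 0.1804]
eef_rot: [-179.7, 0.0, -85.8]
contact_force: [0.3, 0.7, -0.3]
gripper_width: 0.0507
```

```bash
python3 -c "
from h import *
plan(.49,-.0,.17,-179)
p,d=imaging.capture('scene');crop(p,210,160,350,270,5,'i1.png')"
```

```text
from [5.871e-01 3.000e-04 1.804e-01] [-1.7972e+02  3.0000e-02 -8.5760e+01] row [-0.0345  0.4843  0.0494] [-0.0022  0.0028  1.036 ] dist 0.0976 min rows 1.5616985872891667 8.714353187119219
```

View pics/i1.png

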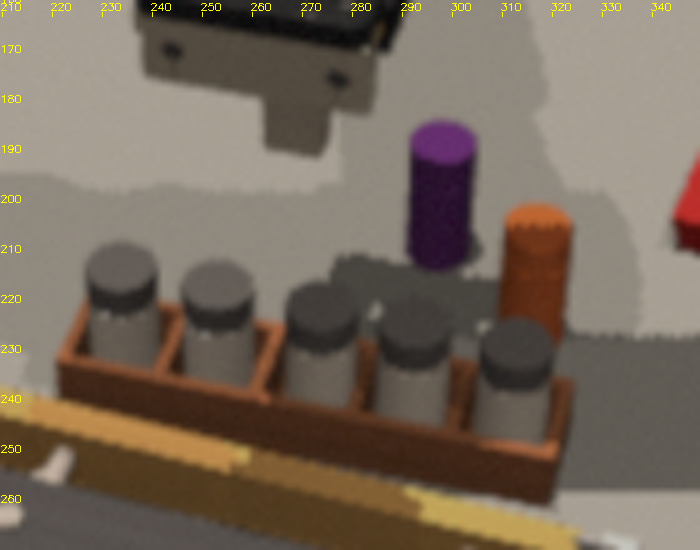

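All five tubes are seated with caps level; the tray is unmoved. I turn the gripper 93° and go in front of the tray's near face.

apply_moves:
  moves:
    - [0, 0.285, 0, 0, 0, 0.12]
    - [0, 0.285, 0, 0, 0, 0.24]
    - [0, 0.285, 0, 0, 0, 0.36]
    - [0, 0.285, 0, 0, 0, 0.48]
    - [0, 0.285, 0, 0, 0, 0.6]
    - [0, 0.285, 0, 0, 0, 0.72]
    - [0, 0.285, 0, 0, 0, 0.84]
    - [0, 0.285, 0, 0, 0, 0.96]
    - [0, 0.285, 0, 0, 0, 1.0]
    - [0, 0.285, 0, 0, 0, 1.0]

```text
time_s: 16.68
tcp_pos: [0.5284, -0.0042, 0.1772]
eef_rot: [-180.0, -0.0, -175.7]
contact_force: [0.6, -0.7, 0.6]
gripper_width: 0.0507
```

```bash
python3 -c "
from h import *
print(status.get_state()['joints'])
plan(.53,-.005,.1,-179.05)"
```

```text
[ 2.08238918e+01  9.03606048e+00 -2.18147564e+01 -1.51963183e-03
 -5.91612928e+01 -1.06570298e+02]
from [ 0.5284 -0.0042  0.1772] [-1.8000e+02 -1.0000e-02 -1.7575e+02] row [-0.0077 -0.0045  0.3858] [-0.     -0.0001  0.0367] dist 0.0772 min rows 1.2347612281144782 0.30867635383095715
```

apply_moves:
  moves:
    - [-0.0077, -0.0045, 0.1, 0, 0, 0.0367]
    - [-0.0077, -0.0045, 0.25, 0, 0, 0.0367]
    - [-0.0077, -0.0045, 0.386, 0, 0, 0.0367]
    - [-0.0077, -0.0045, 0.386, 0, 0, 0.0367]
    - [-0.0077, -0.0045, 0.386, 0, 0, 0.0367]

```text
time_s: 17.3
tcp_pos: [0.5305, -0.005, 0.1006]
eef_rot: [-180.0, 0.0, -179.0]
contact_force: [-0.4, 0.5, -0.7]
gripper_width: 0.0505
```

```bash
python3 -c "
from h import *
plan(.53,-.005,.014,-179.05)
p,d=imaging.capture('scene');crop(p,200,130,400,300,4,'j1.png')
p,d=imaging.capture('top');crop(p,200,140,350,260,5,'j2.png')"
```

```text
from [ 0.5305 -0.005   0.1006] [-1.7998e+02  1.0000e-02 -1.7899e+02] row [ 2.400e-03 -1.000e-04  4.328e-01] [-0.0002  0.0001  0.0007] dist 0.0866 min rows 1.385007739233143 0.006051219455852043
```

View pics/j1.png

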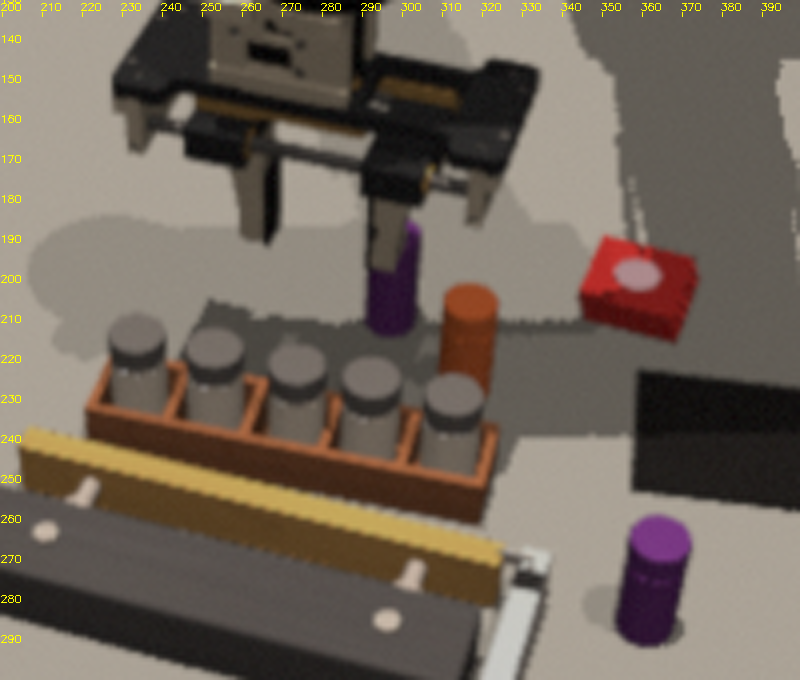

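View pics/j2.png

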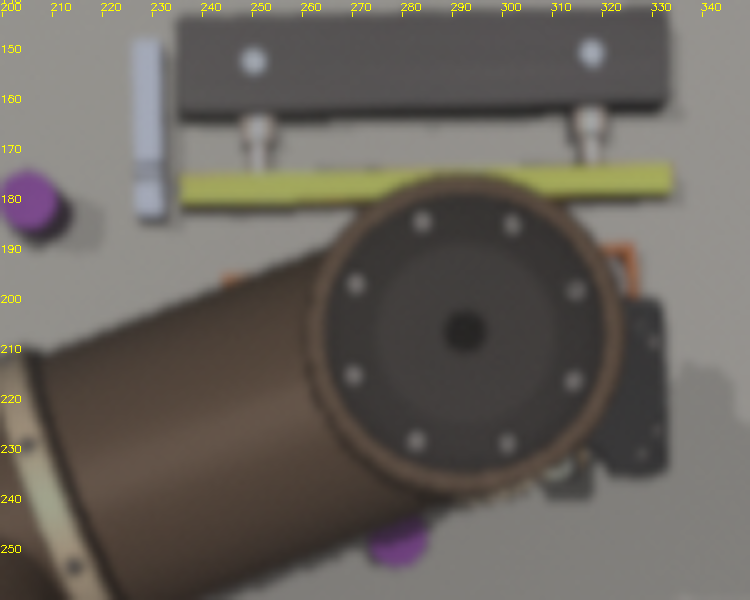

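```bash
python3 -c "
from h import *
c=np.array([.5305,-.005,.1006])
for z in (.05,.066,.08):
  for x in(0,.039,-.039): print(z,x,proj('scene',[c+[x,.0965,z],c+[x,-.0965,z]]).round(1).tolist())"
```

```text
0.05 0 [[327.5, 181.5], [235.0, 160.7]]
0.05 0.039 [[322.3, 194.0], [227.4, 172.1]]
0.05 -0.039 [[332.5, 169.7], [242.1, 150.0]]
0.066 0 [[328.2, 175.1], [234.6, 154.3]]
0.066 0.039 [[322.9, 187.5], [227.0, 165.6]]
0.066 -0.039 [[333.2, 163.4], [241.9, 143.6]]
0.08 0 [[328.8, 169.3], [234.4, 148.7]]
0.08 0.039 [[323.5, 181.7], [226.6, 159.9]]
0.08 -0.039 [[333.9, 157.7], [241.7, 138.0]]
```

The body's end lugs at (317,186) and (233,168) match the stated 66 mm above the tip, so they will clear the tubes. Descending to z ≈ 16 mm.

apply_moves:
  moves:
    - [0.002, 0, 0.15, 0, 0, 0]
    - [0.002, 0, 0.3, 0, 0, 0]
    - [0.002, 0, 0.39, 0, 0, 0]
    - [0.002, 0, 0.422, 0, 0, 0]
    - [0.002, 0, 0.422, 0, 0, 0]

```text
time_s: 18.02
tcp_pos: [0.5309, -0.0046, 0.0172]
eef_rot: [180.0, 0.1, -179.0]
contact_force: [-0.3, 0.2, 1.0]
gripper_width: 0.0505
```

```bash
python3 -c "
from h import *
plan(.56,-.005,.016,-179.05)"
```

```text
from [ 0.5309 -0.0046  0.0172] [ 1.7998e+02  1.2000e-01 -1.7899e+02] row [-0.1453 -0.0043  0.0065] [0.0003 0.0014 0.0006] dist 0.0291 min rows 0.46547593149478683 0.012933736810693142
```

apply_moves:
  moves:
    - [-0.03, 0, 0.004, 0, 0.001, 0]
    - [-0.05, 0, 0.004, 0, 0.001, 0]
    - [-0.07, 0, 0.004, 0, 0.001, 0]
    - [-0.085, 0, 0.004, 0, 0.001, 0]
    - [-0.1, 0, 0.004, 0, 0.001, 0]
    - [-0.115, 0, 0.004, 0, 0.001, 0]
    - [-0.13, 0, 0.004, 0, 0.001, 0]
    - [-0.145, 0, 0.004, 0, 0.001, 0]
    - [-0.16, 0, 0.004, 0, 0.001, 0]
    - [-0.175, 0, 0.004, 0, 0.001, 0]
    - [-0.19, 0, 0.004, 0, 0.001, 0]
    - [-0.19, 0, 0.004, 0, 0.001, 0]

```text
time_s: 19.52
tcp_pos: [0.5696, -0.0039, 0.0166]
eef_rot: [180.0, 0.1, -179.0]
contact_force: [-1.0, 0.1, -0.8]
gripper_width: 0.0502
```

```bash
python3 -c "
from h import *
p,d=imaging.capture('scene');crop(p,190,170,350,310,4.8,'k1.png')
p,d=imaging.capture('top');crop(p,200,140,350,230,5,'k2.png')"
```

```text
(no output)
```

View pics/k1.png

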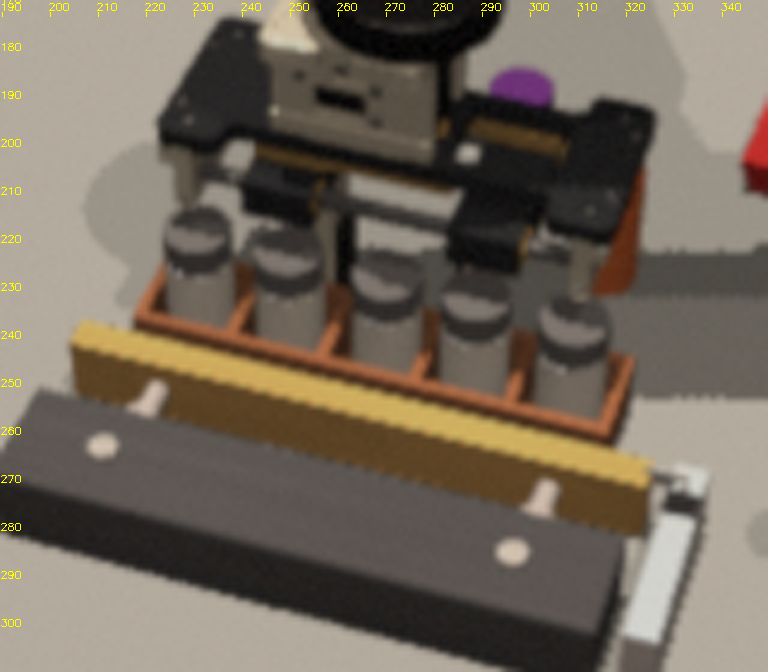

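View pics/k2.png

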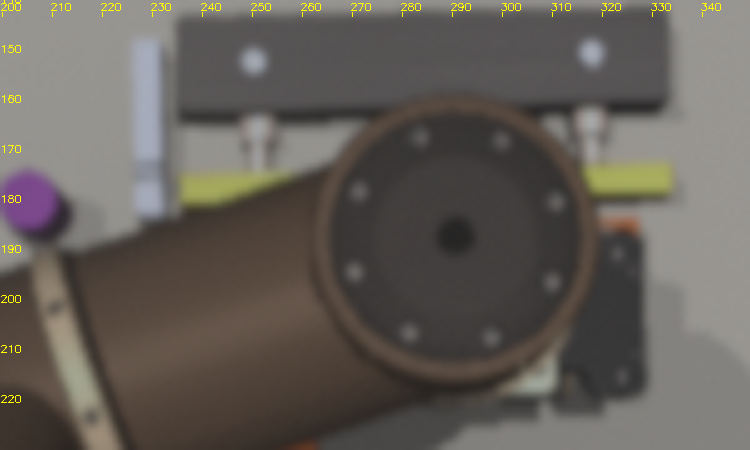

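The tray is sliding ahead and squaring up (near edge now about parallel to the fence), the fence still at rest. Continuing in small steps.

apply_moves:
  moves:
    - [-0.01, 0, 0, 0, 0.001, 0]
    - [-0.02, 0, 0, 0, 0.001, 0]
    - [-0.03, 0, 0, 0, 0.001, 0]
    - [-0.04, 0, 0, 0, 0.001, 0]
    - [-0.05, 0, 0, 0, 0.001, 0]
    - [-0.05, 0, 0, 0, 0.001, 0]

```text
time_s: 20.38
tcp_pos: [0.58, -0.0037, 0.0168]
eef_rot: [180.0, 0.0, -179.0]
contact_force: [-2.1, -0.4, 0.5]
gripper_width: 0.0506
```

```bash
python3 -c "
from h import *
print(np.mean([status.get_state()['contact_force'] for i in range(20)],0))
p,d=imaging.capture('scene');crop(p,190,170,350,310,4.8,'l1.png');crop(p,300,250,350,310,10,'l1b.png')
s=cv2.imread('pics/scene0.png');crop(s,300,250,350,310,10,'l0b.png')
p,d=imaging.capture('top');crop(p,215,140,265,190,10,'l2.png')"
python3 -c "
import cv2,numpy as np
a=[cv2.imread('pics/'+n) for n in('l0b.png','l1b.png')];cv2.imwrite('pics/l3.png',np.hstack([cv2.resize(x,(390,468)) for x in a]))"
```

```text
[-2.08675914 -0.37400038  0.52442392]
```

View pics/l1.png

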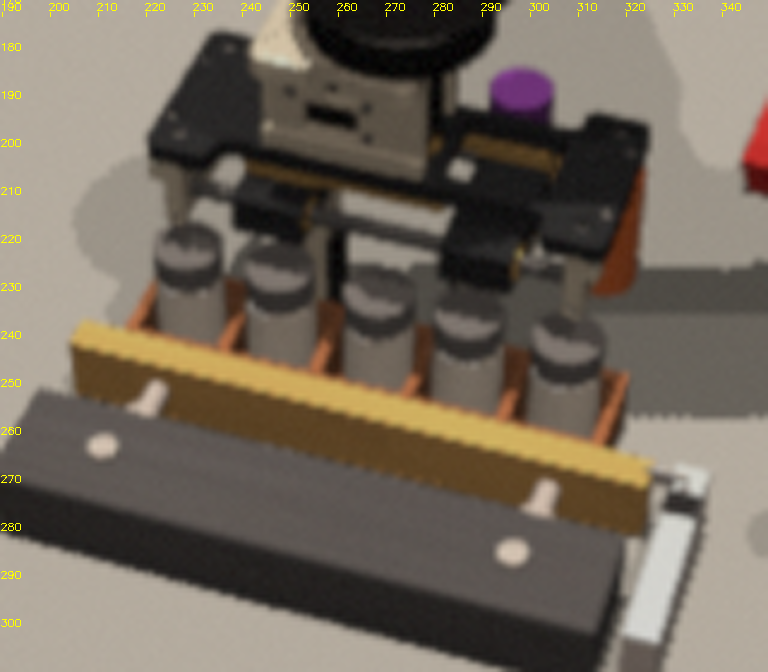

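View pics/l3.png

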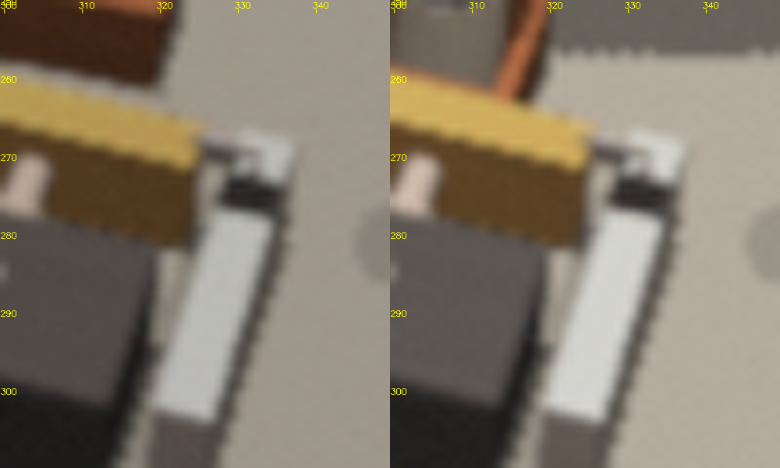

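View pics/l2.png

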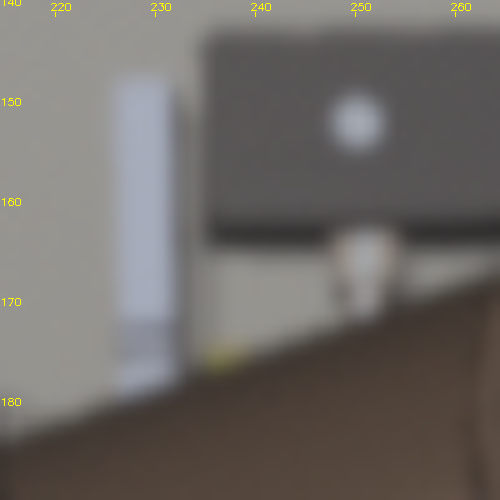

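The tray reaches the fence nearly (friction ≈ 2 N, fence unmoved, pointer at (328,269)). Advancing slowly and watching force against travel.

apply_moves:
  moves:
    - [-0.005, 0, 0, 0, 0, 0]
    - [-0.01, 0, 0, 0, 0, 0]
    - [-0.015, 0, 0, 0, 0, 0]
    - [-0.015, 0, 0, 0, 0, 0]

```text
time_s: 20.98
tcp_pos: [0.5824, -0.0037, 0.0167]
eef_rot: [180.0, -0.0, -179.0]
contact_force: [-5.6, -0.0, 3.5]
gripper_width: 0.0507
```

apply_moves:
  moves:
    - [-0.005, 0, 0, 0, 0, 0]
    - [-0.01, 0, 0, 0, 0, 0]
    - [-0.015, 0, 0, 0, 0, 0]
    - [-0.015, 0, 0, 0, 0, 0]

```text
time_s: 21.48
tcp_pos: [0.5841, -0.0038, 0.0167]
eef_rot: [180.0, -0.1, -179.0]
contact_force: [-8.0, 2.1, 5.9]
gripper_width: 0.0504
```

```bash
python3 -c "
from h import *
p,d=imaging.capture('scene');crop(p,190,170,350,310,4.8,'m1.png');crop(p,300,250,350,310,10,'m1b.png')"
```

```text
(no output)
```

View pics/m1b.png

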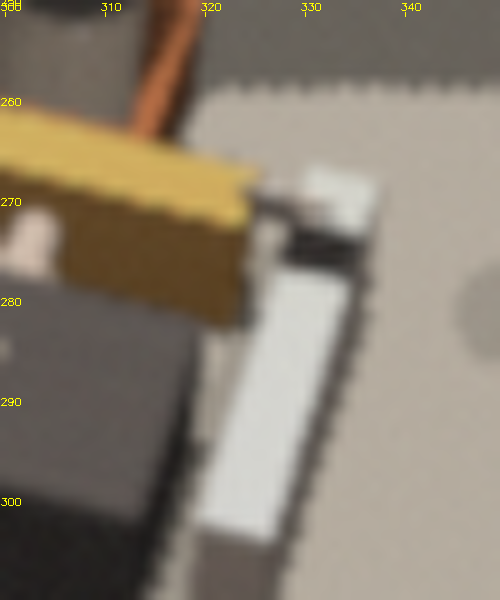

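```bash
cat > fence.py <<'E'
from h import *
def edge(img):
    g=cv2.GaussianBlur(img,(0,0),.7)[:,:,2].astype(float)-0  # red
    out=[]
    for u in list(range(230,300,2))+list(range(306,322,2)):
        # predicted edge line: rest line from (206,241)->(324,271)
        v0=241.5+(u-206)*(271-241.5)/(324-206)
        vs=np.arange(int(v0)-5,int(v0)+11); col=g[vs,u]
        dg=col[:-1]-col[1:]; k=np.argmax(dg); 
        if 0<k<len(dg)-1:
            a,b,c=dg[k-1:k+2]; s=.5*(a-c)/(a-2*b+c)
        else: s=0
        out.append(vs[k]+.5+s)
    return np.array(out)
def travel(img):
    e0=edge(cv2.imread('pics/scene0.png')); e=edge(img); dv=e-e0
    us=np.array(list(range(230,300,2))+list(range(306,322,2)))
    # dv per m at fixed u: back-project edge points to z=.035, measure displacement along fixture x
    n=np.array([np.cos(np.radians(.95)),np.sin(np.radians(.95))])
    t=[(at('scene',u,b,.035)-at('scene',u,a,.035))[:2]@n for u,a,b in zip(us,e0,e)]
    return np.array(t)*1e3
if __name__=='__main__':
    import sys
    p,d=imaging.capture('scene'); t=travel(p); st=status.get_state()
    print('travel mm med',np.median(t),'left',np.median(t[:17]),'right',np.median(t[17:]),'sd',np.std(t)); print(st['tcp_pos'],st['contact_force'],st['time_s'])
    crop(p,190,170,350,310,4.8,sys.argv[1]+'.png');crop(p,300,250,350,310,10,sys.argv[1]+'b.png')
E
python3 fence.py n1; python3 -c "
from fence import *
img=cv2.imread('pics/m1.png');print(edge(cv2.imread('pics/scene0.png'))[:6])"
```

```text
travel mm med 2.874093922117128 left 3.0674157318220128 right 2.8495279910728786 sd 0.2198836968214875
[ 0.58409723 -0.00378359  0.01667304] [-7.03781715 -0.48414856  6.22058222] 21.575
[247.75       248.24137931 248.7        249.28125    249.59090909
 250.20689655]
```

Measured travel is 2.9 mm. Advancing 4 mm, easing z slightly.

apply_moves:
  moves:
    - [-0.005, 0, -0.001, 0, 0, 0]
    - [-0.01, 0, -0.002, 0, 0, 0]
    - [-0.015, 0, -0.003, 0, 0, 0]
    - [-0.02, 0, -0.003, 0, 0, 0]
    - [-0.023, 0, -0.003, 0, 0, 0]
    - [-0.023, 0, -0.003, 0, 0, 0]

```text
time_s: 22.32
tcp_pos: [0.5863, -0.0037, 0.0168]
eef_rot: [-180.0, -0.4, -179.0]
contact_force: [-11.3, 2.1, 6.2]
gripper_width: 0.0505
```

```bash
python3 fence.py n2
```

```text
travel mm med 5.07051634462152 left 5.116176058050473 right 5.024382512061927 sd 0.15230748691607798
[ 0.58626417 -0.00380467  0.01678544] [-10.28784674   1.76957115   5.73985066] 22.375
```

View pics/n2.png

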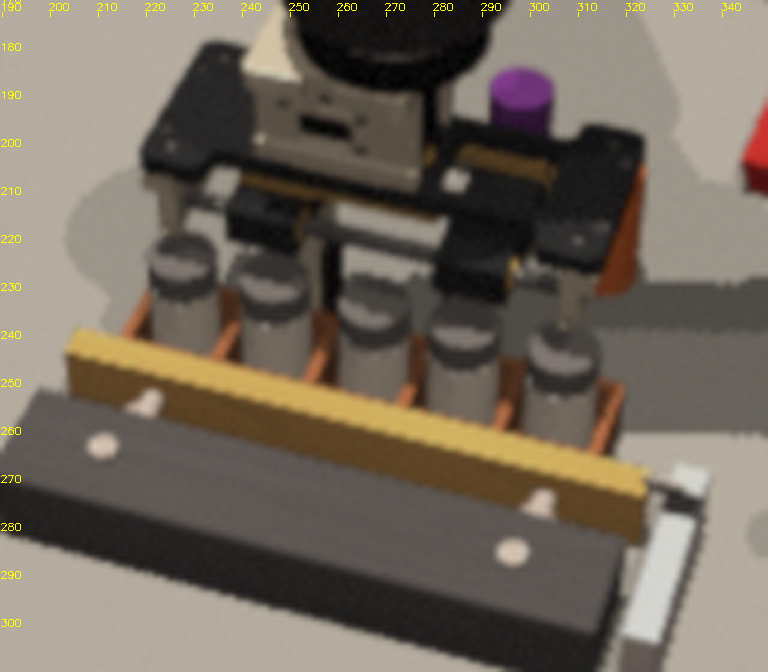

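The tip yields a few mm under load. Next I'd command about 6.5 mm, then trim.

apply_moves:
  moves:
    - [-0.015, 0, 0, 0, -0.002, 0]
    - [-0.02, 0, 0, 0, -0.004, 0]
    - [-0.025, 0, 0, 0, -0.004, 0]
    - [-0.03, 0, 0, 0, -0.004, 0]
    - [-0.033, 0, 0, 0, -0.004, 0]
    - [-0.033, 0, 0, 0, -0.004, 0]
    - [-0.033, 0, 0, 0, -0.004, 0]

```text
time_s: 23.25
tcp_pos: [0.5887, -0.004, 0.0163]
eef_rot: [-180.0, -0.4, -179.0]
contact_force: [-16.1, 4.4, 13.2]
gripper_width: 0.05
```

```bash
python3 fence.py n3
```

```text
travel mm med 7.479108913993796 left 7.5178512733089695 right 7.45537172735082 sd 0.12497171036526807
[ 0.58872819 -0.00397816  0.01633092] [-16.22657672   3.80067024  12.63411137] 23.3
```

View pics/n3b.png

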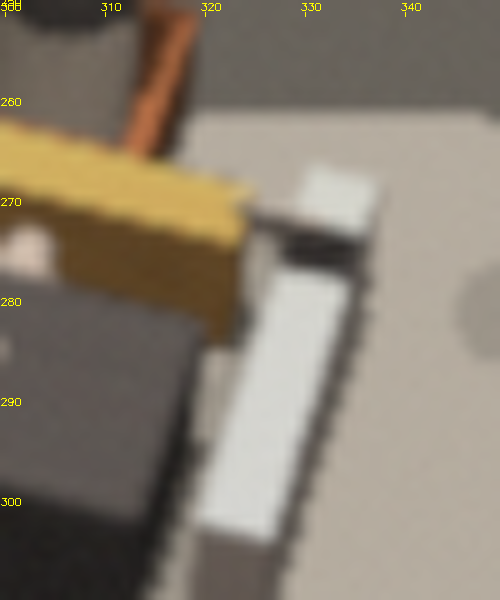

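apply_moves:
  moves:
    - [-0.019, 0, -0.005, 0, 0, 0]
    - [-0.022, 0, -0.005, 0, 0, 0]
    - [-0.025, 0, -0.005, 0, 0, 0]
    - [-0.028, 0, -0.005, 0, 0, 0]
    - [-0.031, 0, -0.005, 0, 0, 0]
    - [-0.031, 0, -0.005, 0, 0, 0]
    - [-0.031, 0, -0.005, 0, 0, 0]

```text
time_s: 24.18
tcp_pos: [0.5902, -0.004, 0.0164]
eef_rot: [-179.9, -0.9, -179.0]
contact_force: [-16.8, 5.5, 11.0]
gripper_width: 0.0504
```

```bash
python3 fence.py n4
```

```text
travel mm med 8.963943254105223 left 8.962271513856631 right 9.005203945819206 sd 0.2307394503731426
[ 0.59021177 -0.00402207  0.01643873] [-17.56674383   5.16982053  11.11356006] 24.225
```

View pics/n4b.png

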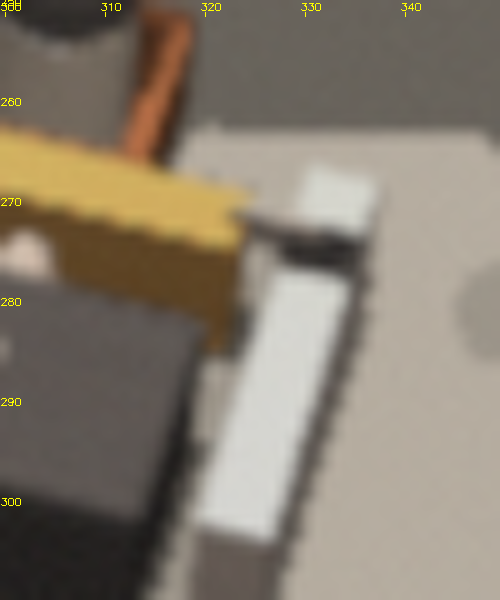

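View pics/n4.png

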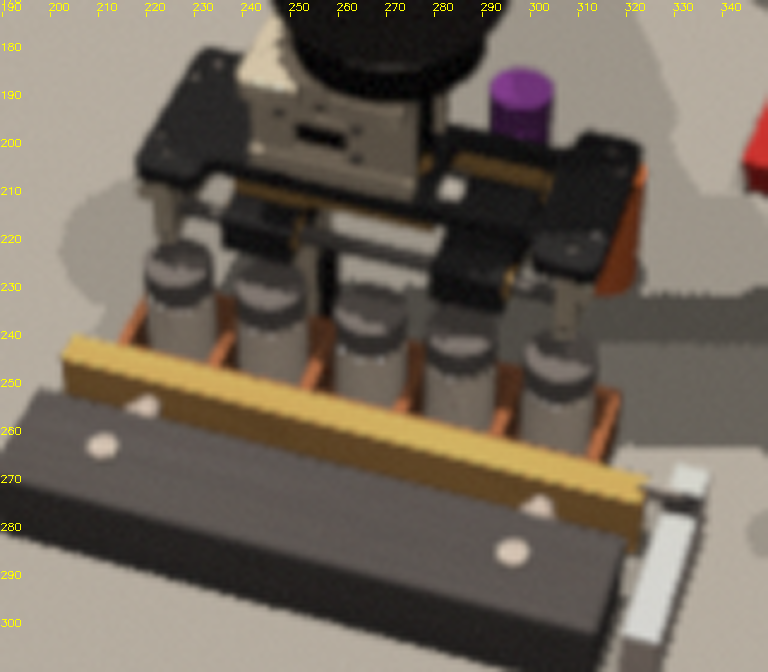

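Travel is now 9.0 mm and the pointer is near midway; last 1 mm.

apply_moves:
  moves:
    - [-0.022, 0, -0.004, 0, 0, 0]
    - [-0.025, 0, -0.005, 0, 0, 0]
    - [-0.028, 0, -0.005, 0, 0, 0]
    - [-0.03, 0, -0.005, 0, 0, 0]
    - [-0.03, 0, -0.005, 0, 0, 0]
    - [-0.03, 0, -0.005, 0, 0, 0]
    - [-0.03, 0, -0.005, 0, 0, 0]
    - [-0.03, 0, -0.005, 0, 0, 0]

```text
time_s: 25.22
tcp_pos: [0.591, -0.0041, 0.0165]
eef_rot: [-179.9, -1.4, -179.0]
contact_force: [-18.3, 5.1, 12.1]
gripper_width: 0.0505
```

```bash
python3 fence.py n5;python3 fence.py n6
```

```text
travel mm med 9.884376435590708 left 9.894450687728613 right 9.881425011128762 sd 0.15442747524627556
[ 0.59101433 -0.00403809  0.01653578] [-18.29443655   5.13884236  12.00699787] 25.275
travel mm med 9.903173545246224 left 9.909656496330557 right 9.897613862478089 sd 0.14585749180698673
[ 0.59100727 -0.0040492   0.01651662] [-18.65745649   6.15428949  12.35168277] 25.325
```

View pics/n6b.png

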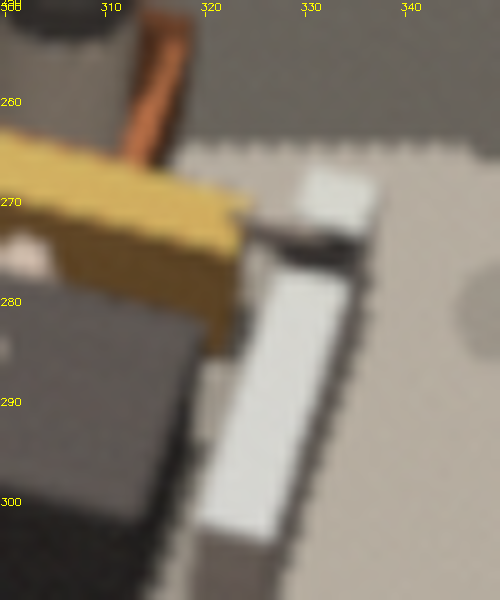

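Travel is 9.9 mm and steady, with the pointer midway. One full look before handing in.

```bash
python3 -c "
from h import *
p,d=imaging.capture('scene');cv2.imwrite('pics/z1.png',p)
from fence import travel; print(np.median(travel(p)), status.get_state()['time_s'])
p,d=imaging.capture('top');cv2.imwrite('pics/z2.png',p)"
```

```text
9.885543733601299 25.375
```

View pics/z1.png

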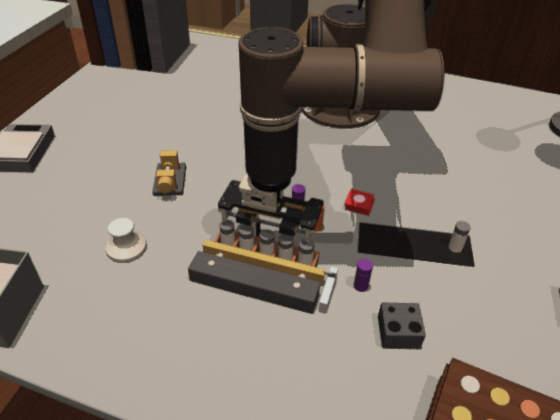

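View pics/z2.png

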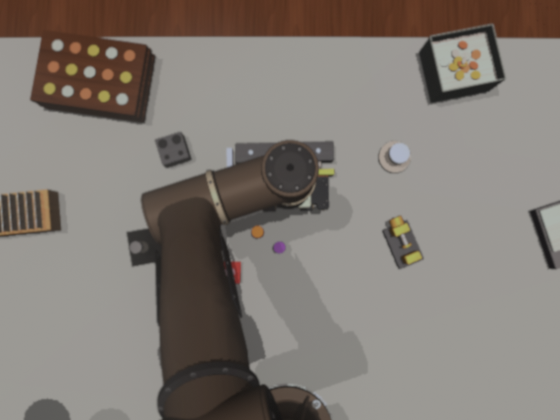

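The third spare stands on the mat at (460,236), the bystanders and decoys are where they were, and the arm is holding its push. Handing in.

```bash
python3 -c "
from plant import r
print(r.close_job())"
```

```text
the job is handed in; nothing more can be done
None
```

I filled tray cells 2 and 4 with the two nearer spares. All five tubes stand upright with their caps level. The third spare is still standing on the mat.

I then pushed the tray squarely against the fence with both fingers on its near side. I handed in at about 25 s with the arm still pushing.

**Fence travel:** the last checks showed a steady 9.9 mm, so about 9.9 N. It was the same at both ends of the bar to within 0.02 mm, and the pointer was midway between the ridges.

**Untouched items:** the gauge, punch block, loupe base, flips and coloured tubes look unmoved. The arm partly hid the flips and the orange tube in the final pictures.

**Disagreement:** the wrist read about 18 N along the push and 12 N vertically, more than the fence's 10 N. I put the excess down to tray friction and the fingers bearing down slightly, and went by the fence travel as you asked. The tool also tipped about 1.4° under load.

**Not seen directly:** the fence hides the tray's far rim, so I judged the tray flat against the fence from the even travel and the fingers' alignment.

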